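# Stand the rod rest up at the torch

## Task

The cast rod rest in front of the bench torch has fallen back on its ball handle. Tip it forward onto its flat base without letting it slam, then slide it along the bench, never lifting it off, until the base's front edge is flush against the torch's stop bar with the ends of the two in line. Last, check that it does not rock: press down firmly on top of its left end tooth, then on top of its right end tooth (left is the torch stand's left, seen from the robot), and let go, with everything else left where it was.

Things in the scene. Friction and masses are not known exactly. Their poses are not given: they have to be found in the camera images.
- rest: Rod rest, aluminium casting of about 0.5 kg, L profile, 110 wide. Origin: middle of the heel edge (underside, back); x to the base's front edge, y left, z up once it stands. Base plate x 0 to 60, z 0 to 8, flat below. Upright plate x 0 to 14, full width, up to z 68, flat back at x 0. At the start it leans back 30 degrees on heel edge and handle ball, x pointing 30 degrees up.
- rest_front (a point): Middle of the front edge of the rod rest's base, underside (x 60). At the start about 30 above the bench. The base top here is clear between two end cheeks (6 thick at the ends, x 14 to 40, up to z 30). Pressed down here the rest tips about its heel edge; past about half of the 30 degrees it falls on by itself (mass centre when standing: 7 ahead of the heel, 27 up).
- rest_ball (a point): Centre of the 24 diameter ball on the rod rest's steel handle (12 diameter), which sticks out behind the upright plate at z 38; this centre lies at x -42. It rests on the bench at the start only.
- tooth_left (a point): Middle of the top of the rod rest's left end tooth (rest frame x 7, y 41, z 68). Each end tooth is 27 wide, 14 thick; two 13 wide middle teeth and three rod notches 10 wide and 12 deep lie between the end teeth.
- tooth_right (a point): Middle of the top of the rod rest's right end tooth (rest frame x 7, y -41, z 68), like the left one.
- torch: Torch stand, fixed. Origin: bench level, middle of the stop bar's face that looks to the robot; x square to that face, away from the robot, y along the bar to the left. Dark steel bar 110 long, 20 high, 12 thick. Behind it (x 12 to 142, y -45 to 45) a base plate and the brass torch, up to 150 high. The rest's origin when home: x -60, y 0, axes parallel to these.
- disc: Bystander, leave alone: brass turntable disc, 64 across, 18 high. Origin at the centre of its underside.
- press: Bystander, leave alone: small bead press of two aluminium plates, 50 x 40 x 46. Origin at the centre of its underside.
- jar: Bystander, leave alone: glass frit jar, 52 across, 70 high. Origin at the centre of its underside.
- bowl: Bystander, leave alone: white bowl, 68 across, 32 high. Origin at the centre of its underside.
- paddle: Bystander, leave alone: spatula-shaped shaping paddle, 200 long, lying flat. Origin at the centre of its underside.
- tweezers: Bystander, leave alone: steel tweezers, 140 long, lying flat. Origin at the centre of its underside.
- marver: Bystander, leave alone: dark steel block 60 x 45 x 16. Origin at the centre of its underside.
Not all that is in view belongs to the job. Several things have the shape of the rest; the one meant has the colours described above.

How it is judged (in metres and radians):
On the way, in this order (a step that is already met when the one before it is completed fails the run):
1. the rod rest stands on its flat base (angle between rest's own z axis and vertical below 0.035 rad and angular speed of rest below 0.3 rad/s), for 0.2 s.
2. its front edge is flush against the stop bar, ends in line (angle between rest's own z axis and vertical below 0.035 rad and x of rest in the frame of torch above -0.066 m and y of rest in the frame of torch between -0.012 and 0.012 m and angle between the x axis of rest and the x axis of torch, either way round below 0.06 rad), for 0.2 s.
3. its left end tooth is pressed from above (over 2.5 N) and it does not rock (contact force between the fingers and rest above 2.5 N and y of the grasp point in the frame of rest above 0.02 m and z of the grasp point in the frame of rest above 0.073 m and angle between rest's own z axis and vertical below 0.035 rad), for 0.2 s.
4. its right end tooth is pressed from above (over 2.5 N) and it does not rock (contact force between the fingers and rest above 2.5 N and y of the grasp point in the frame of rest below -0.02 m and z of the grasp point in the frame of rest above 0.073 m and angle between rest's own z axis and vertical below 0.035 rad), for 0.2 s.
At the end, for the whole second after the job is handed in: The rod rest stands at rest on its base (within 2 degrees), front edge within 6 mm of the stop bar and parallel to it within 3.4 degrees, ends in line with the bar's within 12 mm (all of step 2 and linear speed of rest below 0.01 m/s and angular speed of rest below 0.1 rad/s); the robot touches nothing.
It fails at once if the rod rest slams or is knocked over (turns faster than 5 rad/s) (angular speed of rest above 5 rad/s).
It fails at once if the rod rest is lifted off the bench (heel edge over 25 mm up) (height (world z) of rest above 0.025 m).
It fails at once if a bystander is moved by more than 20 mm (distance of any of disc, press, jar, bowl, paddle, tweezers, marver from where it was at the start of the episode above 0.02 m).
It also fails if it takes over 64 s, if anything falls off the work surface, if the arm or the gripper's body presses on something with over 40 N, if the wrist force passes 120 N, or if a joint passes its speed limit or range.

## Robot

A 6-joint arm with a two-finger parallel gripper is mounted at the origin on the work surface. World frame = base frame: x ahead of the robot, y to its left, z up, the work surface at z = 0. Lengths are in m, angles in degrees, forces in N, time in s.
With the tool pointing down it reaches from about 0.35 to 0.875 m from the base axis. Payload 4.2 kg.
Tool frame: the origin (TCP) lies midway between the tips of the shut fingers; the grasp point (between the pads) lies 19 mm behind it; y points along the fingers, z is the direction in which the jaws open and shut, and the axes are right-handed (so a half turn about y gives the same grasp; the last joint's range is limited). The gripper opens to 87 mm and grips with 3 to 60 N. Pads are 19 mm wide; open, the fingers measure 117 mm over their backs; the gripper's body (75 mm by 190 mm) begins 51 mm behind the grasp point.
Start: joints at [-57.09, 22.042, 0.453, 0, -68.411, -14.817], TCP at [0.194, -0.594, 0.223] pointing down, gripper open.
Joint ranges: [-179.83, 179.83], [-69.29, 118.12], [-61.27, 80.66], [-181.25, 117.63], [-171.15, -9.14], [-177.46, 177.46]. Speed limits (degrees/s): [159.86, 159.86, 180, 180, 180, 180].

## Interface

Orientations are given as [roll, pitch, yaw] about the fixed x, y, z axes, in that order (R = Rz(yaw) Ry(pitch) Rx(roll)).
In Python, from workcell import env gives the robot as it stands. The module is installed in compiled form; this text tells all that it offers. Calls block until the motion is done:
- env.goto(position, orientation): joint-space move of the TCP to a pose.
- env.move_straight(position, rotation=None, rate=0.15, force_limit=None): straight line of the TCP; rotation=None keeps the orientation; rate is the mean speed in m/s. With force_limit (N) it stops when the force on the tool has changed by that much, and returns True; else False.
- env.set_joints(angles): joint-space move.
- env.gripper_to(opening, grasp_force=None): opening from 0.0 (shut) to 1.0 (fully open); grasp_force is the grip in N (None keeps the last); returns when the fingers have stopped.
- env.dwell(seconds).
- env.inverse_kinematics(position, orientation): joint angles nearest the present ones, or None.
- env.read_state(): the state.
- env.grab_frame(name): name is "scene" or "top"; returns a dict with "image" (384x512x3 uint8, blue, green, red), "fx", "fy", "cx", "cy" (pixels), "position" and "orientation" of the camera in the world. Camera axes: x right, y up, looking along -z (the intrinsics and any distortion apply to the point x, -y, -z); pixel columns grow to the right and rows downward; lengths in m; the calibration is good to about 2 mm. A picture is of the moment at which its call begins. There is no depth.
A pose or a line that the arm cannot do raises env.Unreachable and nothing moves.
- env.close_job(): hands the job in, once; it reports no verdict.
Trained networks look in a picture, given as the dict that the camera call returned (one of the last four; its "shot" number tells which), for a name from the list of things; names that differ only in an ending like _2 or _b are one class to them, and where a whole thing is asked for, a point or a joint stands for the part that bears it (a point fixed in the world has none). Each returns a list of dicts, best first, with "score" (0 to 1); they miss things now and then, are a little off and sometimes report something else, mostly with a low value. They report only what shows in the picture. A call takes as long as a camera call. They do not tell look-alikes from the thing itself.
- env.search_frame(picture, thing): "xyz" ([x, y, z] in m, in world coordinates, good to about 4 mm: the middle of the surface that is visible of it).
- env.trace(picture, thing): "mask" (384x512 bool, what is visible of it).
The state is a dict: "clock": time; "joint_positions": joint angles; "qvel": joint speeds; "joint_torque": joint torques, N m; "position": TCP position; "tool_rot": TCP orientation; "force": force on the tool from outside, world axes, zero at the start; "wrist_torque": the same for the moment, N m; "opening": opening from 0.0 (shut) to 1.0 (fully open).
Only numpy, scipy, OpenCV 4.12 (cv2) and the standard library are available. Lean on these libraries where they do the work, as an engineer would, in place of code of your own. Each camera call takes 0.05 s, during which the arm holds its last target.

## Working session

There is one attempt and no reset: what is moved stays moved. The work goes in short steps, each a Python script; the robot and the scene stay as the last script left them, time stands still between calls to the robot, and variables do not carry over. Pictures are saved under pics/ and viewed, and the job is handed in when it is done.

```bash
mkdir -p pics; ls; python3 - <<'E'
from workcell import env
import cv2,json
s=env.read_state(); print({k:(v if not hasattr(v,'tolist') else v.tolist()) for k,v in s.items()})
for n in("scene","top"):
    p=env.grab_frame(n); print(n,{k:v for k,v in p.items() if k!="image"})
    cv2.imwrite(f"pics/{n}0.png",p["image"])
    for t in("rest","torch","rest_ball","rest_front","tooth_left","tooth_right"):
        r=env.search_frame(p,t); print(t,[([round(float(c),3) for c in d["xyz"]],round(float(d["score"]),2)) for d in r])
E
```

```text
pics
{'clock': 0.0, 'joint_positions': [-57.089692839517156, 22.0906590974915, 0.3782305270066882, -0.029221206456625487, -68.41174382822108, -14.815243006883886], 'qvel': [-0.03284151277580861, -0.036919990017742994, -0.05612447870482689, -0.04825187907498052, 0.028547628673170424, -0.025491716675593988], 'joint_torque': [5.490349167303066e-05, -39.066864252090454, 18.740612268447876, 4.219825118780136, 0.011031913454644382, -0.00021739539533882635], 'position': [0.19393054429228165, -0.5934999192470668, 0.22144951137946758], 'tool_rot': [-89.87301135902904, 0.005506373072909608, 18.08428933780823], 'force': [-0.8258686183859368, -0.9265602740890045, -0.025827541007850677], 'wrist_torque': [0.0033877587096952824, -0.048383383092011595, 0.011005300308449682], 'opening': 1.0003712393993032}
scene {'fx': 352.2383666594164, 'fy': 352.2383666594164, 'cx': 256.11099038661234, 'cy': 193.690224436839, 'position': array([ 0.9186611 , -0.55932016,  0.90631206]), 'orientation': array([39.5638498 ,  0.34583604, 32.88736047]), 'shot': 1}
rest [([0.366, 0.143, 0.037], 0.79), ([0.318, -0.13, 0.035
[... 750 characters left out ...]
196]), 'orientation': array([  7.81675176,   1.01001141, -91.2824301 ]), 'shot': 2}
rest [([0.318, -0.128, 0.027], 0.96), ([0.361, 0.143, 0.035], 0.64), ([0.496, 0.01, 0.029], 0.6)]
torch [([0.713, 0.022, 0.007], 0.64)]
rest_ball [([0.498, 0.008, 0.03], 0.84), ([0.319, -0.129, 0.033], 0.83), ([0.359, 0.147, 0.031], 0.61)]
rest_front [([0.491, 0.006, 0.029], 0.86), ([0.363, 0.148, 0.031], 0.8), ([0.318, -0.128, 0.029], 0.56), ([0.533, 0.448, 0.003], 0.29)]
tooth_left [([0.36, 0.145, 0.031], 0.8), ([0.495, 0.006, 0.033], 0.7), ([0.32, -0.127, 0.029], 0.67), ([0.517, -0.445, 0.004], 0.64)]
tooth_right [([0.317, -0.131, 0.031], 0.66), ([0.496, 0.006, 0.032], 0.63), ([0.362, 0.146, 0.033], 0.62)]
```

View pics/scene0.png

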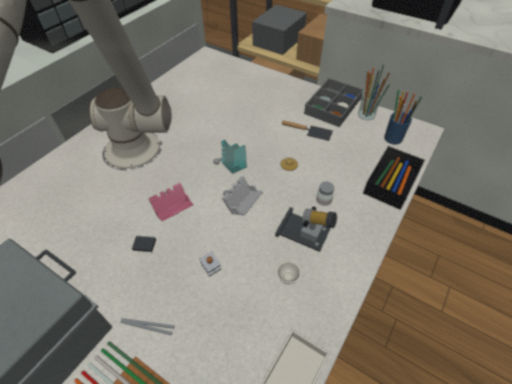

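View pics/top0.png

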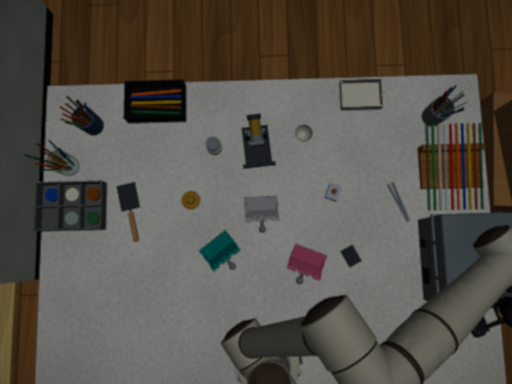

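The three rest-shaped things are grey at scene (242,196) / top (261,210), teal at scene (234,156) / top (220,250) and pink at scene (171,201) / top (307,262). The bare aluminium one in front of the torch is the grey. I'll check it in a crop.

```bash
python3 - <<'E'
import cv2,numpy as np
a=cv2.imread("pics/scene0.png")[160:260,200:350]; b=cv2.imread("pics/top0.png")[100:240,190:330]
a=cv2.resize(a,None,fx=4,fy=4,interpolation=cv2.INTER_CUBIC); b=cv2.resize(b,None,fx=4,fy=4,interpolation=cv2.INTER_CUBIC)
cv2.imwrite("pics/c1.png",a);cv2.imwrite("pics/c2.png",cv2.convertScaleAbs(b,alpha=1.6))
E
```

```text
(no output)
```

View pics/c1.png

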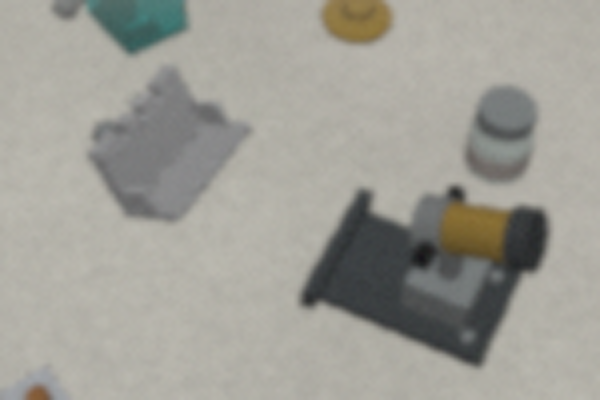

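View pics/c2.png

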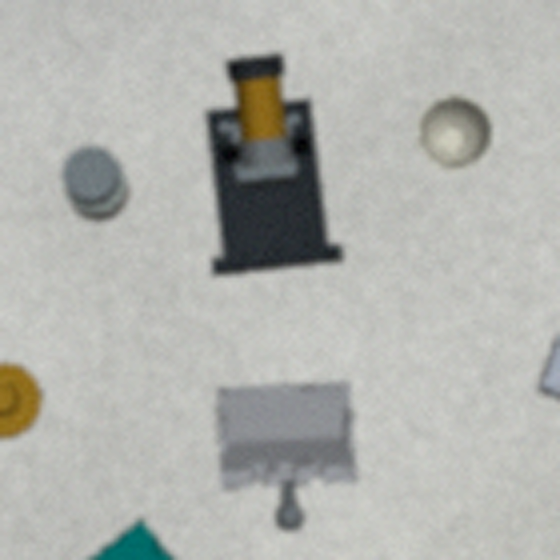

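The grey casting, at crop centre (285,435) in the top view, is bare aluminium with a steel ball and faces the torch, so it is the rest. Next I'll fit model silhouettes to get the poses.

```bash
cat > h.py <<'E'
import numpy as np,cv2
from scipy.spatial.transform import Rotation as R
from scipy.optimize import minimize
from workcell import env
def rot(o): return R.from_euler('xyz',o,degrees=True).as_matrix()
def proj(p,pts):
    c=(np.asarray(pts)-p["position"])@rot(p["orientation"])
    return np.c_[p["cx"]+p["fx"]*c[:,0]/-c[:,2], p["cy"]-p["fy"]*c[:,1]/-c[:,2]]
def box(x0,x1,y0,y1,z0,z1): return np.array([[x,y,z] for x in(x0,x1) for y in(y0,y1) for z in(z0,z1)])/1000.
def cyl(x0,x1,r,z):
    a=np.linspace(0,2*np.pi,16); return np.array([[x,r*np.cos(t),z+r*np.sin(t)] for x in(x0,x1) for t in a])/1000.
def ball(x,z,r):
    g=np.random.default_rng(0).normal(size=(200,3)); g/=np.linalg.norm(g,axis=1)[:,None]; return (g*r+[x,0,z])/1000.
RESTM=[box(0,60,-55,55,0,8),box(0,14,-55,55,0,56),box(0,14,28,55,0,68),box(0,14,-55,-28,0,68),box(0,14,5,18,0,68),box(0,14,-18,-5,0,68),
 box(14,40,49,55,0,30),box(14,40,-55,-49,0,30),cyl(-42,0,6,38),ball(-42,38,12)]
# three notches 10 wide, two middle teeth 13 wide: teeth y 5..18
TORM=[box(0,12,-55,55,0,20),box(12,142,-45,45,0,8)]
S=4
def sil(p,M,Rm,t):
    m=np.zeros((384*S,512*S),np.uint8)
    for b in M:
        q=proj(p,b@Rm.T+t); h=cv2.convexHull(((q+.5)*S-.5).astype(np.float32)).round().astype(np.int32)
        cv2.fillConvexPoly(m,h,1)
    return cv2.resize(m.astype(np.float32),(512,384),interpolation=cv2.INTER_AREA)
def restpose(v,lean): # v=x,y,yaw of heel middle
    return R.from_euler('zy',[v[2],-lean] ,degrees=True) if 0 else R.from_euler('ZY',[v[2],-lean],degrees=True), np.array([v[0],v[1],0])
def fit(views,M,v0,lean=0,f=None):
    def cost(v):
        Rm,t=restpose(v,lean); Rm=Rm.as_matrix(); c=0
        for p,m in views:
            s=sil(p,M,Rm,t); c+=1-np.minimum(s,m).sum()/np.maximum(s,m).sum()
        return c/len(views)
    best=None
    for d in (0,8,-8):
        x0=np.array(v0,float)+[0,0,d]
        r=minimize(cost,x0,method='Nelder-Mead',options=dict(initial_simplex=x0+np.array([[0,0,0],[.015,0,0],[0,.015,0],[0,0,6]]),xatol=1e-4,fatol=1e-5,maxiter=200))
        if best is None or r.fun<best.fun: best=r
    return best.x,best.fun
def overlay(p,items,name,crop,k=4):
    r0,r1,c0,c1=crop
    im=cv2.resize(p["image"][r0:r1,c0:c1],None,fx=k,fy=k,interpolation=cv2.INTER_CUBIC)
    for M,v,lean in items:
        Rm,t=restpose(v,lean)
        for b in M:
            q=proj(p,b@Rm.as_matrix().T+t); h=cv2.convexHull(((q+.5-[c0,r0])*k).astype(np.float32)).astype(np.int32)
            cv2.polylines(im,[h],True,(0,255,0),1)
    cv2.imwrite("pics/"+name+".png",im)
def nearest(l,key,pt):
    return min(l,key=lambda d:np.linalg.norm(key(d)-np.array(pt)))
def restmask(p,v,lean=0):
    Rm,t=restpose(v,lean); c=proj(p,[t+Rm.apply([.02,0,.03])])[0]
    ms=[d["mask"] for d in env.trace(p,"rest")]
    if not ms: return None
    f=lambda m:np.linalg.norm(np.argwhere(m).mean(0)[::-1]-c)
    return min(ms,key=f).astype(np.float32)
E
python3 - <<'E'
from h import *
V=[];T=[];P=[]
for n in("scene","top"):
    p=env.grab_frame(n);P.append(p); m=restmask(p,[.47,.007,0],30);V.append((p,m)); print(n,m.sum())
    tm=env.trace(p,"torch"); print([ (d["score"],d["mask"].sum(),np.argwhere(d["mask"]).mean(0)) for d in tm])
    cv2.imwrite(f"pics/m_{n}.png",(m*255).astype(np.uint8)); 
    if tm: T.append((p,tm[0]["mask"].astype(np.float32)))
v,c=fit(V,RESTM,[.47,.007,0],30); print("rest",v,c)
for w in V: print(fit([w],RESTM,[.47,.007,0],30))
# torch: dark pixels
TV=[]
for p,m in T:
    g=p["image"].astype(int).sum(2); 
    box_=cv2.dilate(m,np.ones((5,5)))
    TV.append((p,m))
np.savez("data.npz",rest=v)
# darkness fit
def dark(p):
    g=cv2.cvtColor(p["image"],cv2.COLOR_BGR2GRAY).astype(np.float32); return np.clip((130-g)/60,0,1)
for p,nm,cr in((P[0],"o_scene",(160,260,200,350)),(P[1],"o_top",(100,240,190,330))):
    overlay(p,[(RESTM,v,30),(TORM,[.635,.012,3],0)],nm,cr)
E
```

```text
scene 884.0
[(0.78, np.int64(1766), array([226.71404304, 307.40883352]))]
top 859.0
[]
rest [0.48546706 0.00889701 1.54949931] 0.08307275176048279
(array([0.48551377, 0.01011483, 1.60443343]), np.float64(0.08284372091293335))
(array([0.48578202, 0.00815245, 1.15479792]), np.float64(0.0727875828742981))
```

View pics/o_scene.png

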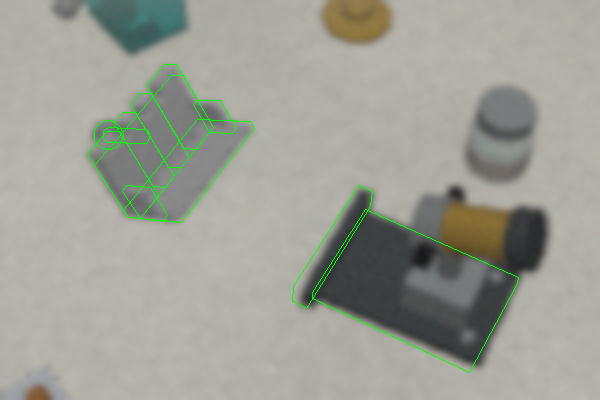

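View pics/o_top.png

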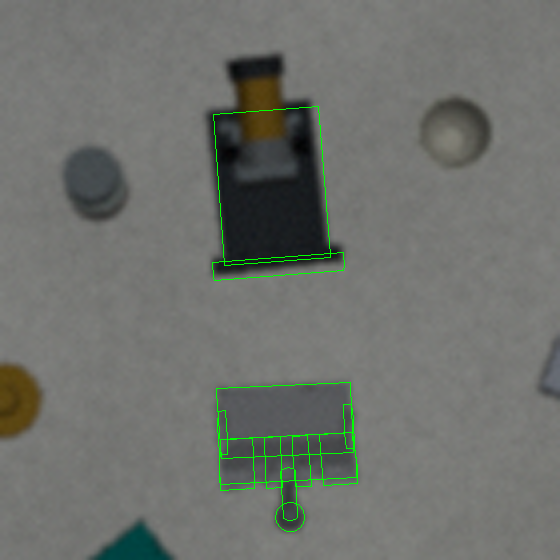

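```bash
cat >> h.py <<'E'
def dark(p,bg):
    g=cv2.cvtColor(p["image"],cv2.COLOR_BGR2GRAY).astype(np.float32); return np.clip((bg-g)/(bg-45),0,1)
def fit_torch(P,v0=(.643,.012,4.)):
    D=[]
    for p in P:
        Rm,t=restpose(v0,0); q=proj(p,Rm.apply(box(-35,45,-80,80,0,10))+t)
        roi=np.zeros((384,512),np.uint8); cv2.fillConvexPoly(roi,cv2.convexHull(q.astype(np.float32)).astype(np.int32),1)
        g=cv2.cvtColor(p["image"],cv2.COLOR_BGR2GRAY).astype(np.float32)
        bg=np.percentile(g[roi>0],90); fg=np.percentile(g[roi>0],12)
        D.append((p,np.clip((bg-g)/(bg-fg),0,1),roi>0))
    def cost(v,D=D):
        Rm,t=restpose(v,0)
        return sum(np.abs(cv2.GaussianBlur(sil(p,TORM,Rm.as_matrix(),t),(0,0),.7)-d)[r].sum() for p,d,r in D)
    out=[]
    for DD in [D]+[[d] for d in D]:
        x0=np.array(v0)
        r=minimize(lambda v:cost(v,DD),x0,method='Nelder-Mead',options=dict(initial_simplex=x0+np.array([[0,0,0],[.008,0,0],[0,.008,0],[0,0,4]]),xatol=1e-4,fatol=1e-3))
        out.append((r.x,r.fun))
    return out
E
python3 - <<'E'
from h import *
P=[env.grab_frame(n) for n in("scene","top")]
o=fit_torch(P)
for a in o: print(a)
v=np.load("data.npz")["rest"]
np.savez("data.npz",rest=v,torch=o[0][0])
overlay(P[0],[(TORM,o[0][0],0)],"o_scene2",(195,255,265,345),8)
overlay(P[1],[(TORM,o[0][0],0)],"o_top2",(115,180,225,300),8)
E
```

```text
(array([0.6402614 , 0.01158545, 6.02590642]), np.float64(87.23085021972656))
(array([0.63962022, 0.01170591, 5.60058277]), np.float64(41.38178634643555))
(array([0.64121907, 0.01288216, 4.81200794]), np.float64(34.57292175292969))
```

View pics/o_scene2.png

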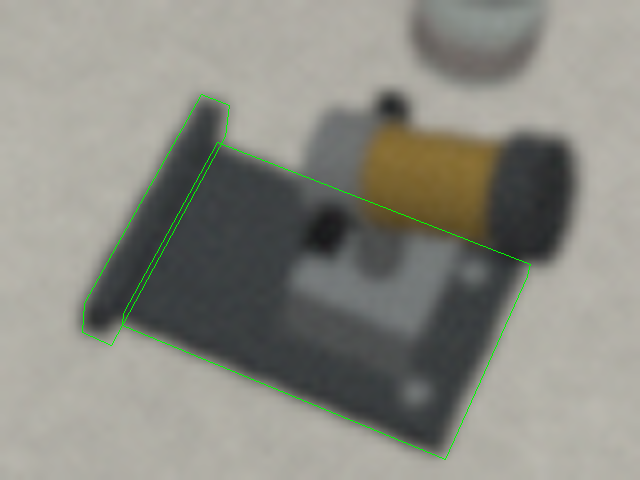

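View pics/o_top2.png

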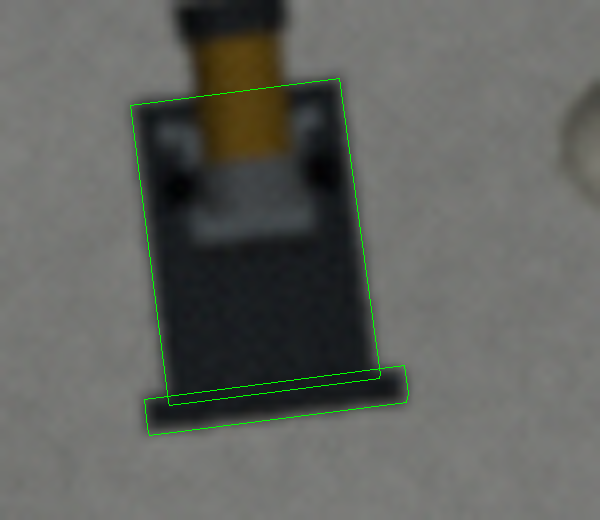

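The rest fit overlays well. The torch face is at about (0.641, 0.012) with yaw about 5°.

1. Grip the upright loosely with the tool tilted 30° and rotate it about the heel edge.
2. Release, then push the back with two open fingers straddling the handle.
3. Press each end tooth.

First I'll check reachability.

```bash
cat >> h.py <<'E'
def tool(yaw,lean,sgn=1,jaw='x'):
    Rr=R.from_euler('ZY',[yaw,-lean],degrees=True).as_matrix()
    y=-Rr[:,2]; z=sgn*(Rr[:,0] if jaw=='x' else Rr[:,1]); x=np.cross(y,z)
    return R.from_matrix(np.c_[x,y,z]).as_euler('xyz',degrees=True)
def pt(v,lean,l):
    Rm,t=restpose(v,lean); return t+Rm.apply(np.array(l)/1000.)
E
python3 - <<'E'
from h import *
d=np.load("data.npz");v=d["rest"];T=np.array([.641,.012,5.2])
for s in(1,-1):
  print("sgn",s)
  for lean,l in((30,(7,0,170)),(30,(7,0,50)),(15,(7,0,50)),(0,(7,0,50)),(0,(7,0,150))):
    print(lean,l,pt(v,lean,l).round(3),tool(v[2],lean,s).round(1),env.inverse_kinematics(pt(v,lean,l),tool(v[2],lean,s)))
  for w in (np.r_[v[:2],5.2],np.r_[T[:2]-[.06*np.cos(.09),.06*np.sin(.09)],5.2]):
   for l in((-25,0,150),(-10,0,20),(7,41,68),(7,-41,68)):
    print(l,pt(w,0,l).round(3),env.inverse_kinematics(pt(w,0,l),tool(w[2],0,s,'y')))
E
```

```text
sgn 1
30 (7, 0, 170) [0.407 0.007 0.151] [-60.    0.  -88.5] None
30 (7, 0, 50) [0.467 0.008 0.047] [-60.    0.  -88.5] None
15 (7, 0, 50) [0.479 0.009 0.05 ] [-75.   -0.  -88.5] None
0 (7, 0, 50) [0.492 0.009 0.05 ] [-90.    0.  -88.5] [ 1.99883837e+01  2.11951781e+01 -3.04623738e+01 -5.08888749e-14
 -3.83424480e+01  1.61561116e+02]
0 (7, 0, 150) [0.492 0.009 0.15 ] [-90.    0.  -88.5] [ 1.99883837e+01  1.32218576e+01 -2.38152123e+01 -2.54444375e-14
 -5.29629301e+01  1.61561116e+02]
(-25, 0, 150) [0.461 0.007 0.15 ] [ 2.11242534e+01  1.01931016e+01 -2.78821163e+01 -2.54444375e-14
 -5.19247820e+01 -1.05924253e+02]
(-10, 0, 20) [0.476 0.008 0.02 ] [ 2.05969507e+01  2.28707636e+01 -3.43484846e+01 -2.54444375e-14
 -3.27807519e+01 -1.05396951e+02]
(7, 41, 68) [0.489 0.05  0.068] [ 2.48644280e+01  1.94731328e+01 -2.96072759e+01 -2.54444375e-14
 -4.09195913e+01 -1.09664428e+02]
(7, -41, 68) [ 0.496 -0.031  0.068] [ 1.51402173e+01  1.99435956e+01 -2.88134661e+01 -2.54444375e-14
 -4.12429383e+01 -9.99402173e+01]
(-25, 0, 150) [0.556 0.004 0.15 ] [ 1.71388589e+01  1.90820174e+01 -1.52677117e+
[... 1165 characters left out ...]
 74.60304933]
(7, 41, 68) [0.489 0.05  0.068] [ 24.86442799  19.47313279 -29.60727588   0.         -40.91959133
  70.33557201]
(7, -41, 68) [ 0.496 -0.031  0.068] [ 15.14021725  19.9435956  -28.81346608   0.         -41.24293832
  80.05978275]
(-25, 0, 150) [0.556 0.004 0.15 ] [ 17.13885886  19.08201742 -15.26771168   0.         -55.6502709
  78.06114114]
(-10, 0, 20) [0.571 0.006 0.02 ] [ 16.81445664  29.66873929 -20.72659174   0.         -39.60466897
  78.38554336]
(7, 41, 68) [0.584 0.048 0.068] [ 20.51351151  27.07886995 -16.19050924   0.         -46.73062082
  74.68648849]
(7, -41, 68) [ 0.592 -0.034  0.068] [ 12.38853413  27.59162678 -15.24620742   0.         -47.1621658
  82.81146587]
```

The tilted tool isn't reachable, so I'll keep it vertical with the jaws along the rest's x. The fingers will straddle the upright. The rear pad tips it forward, and the front pad follows a few mm ahead to catch it.

```bash
cat >> h.py <<'E'
def geom(th,zt):
    s=np.sin(np.radians(th));c=np.cos(np.radians(th))
    xr=-68*s; sf=(zt-14*s)/c; xf=max(14*c-sf*s,14*c-68*s)
    return xr,xf
def place(v,th,zt,cr,cf):
    xr,xf=geom(th,zt); xr-=cr; xf+=cf
    return pt([v[0],v[1],v[2]],0,((xr+xf)/2,0,zt)),(xf-xr)/87.
E
python3 - <<'E'
from h import *
v=np.load("data.npz")["rest"]; o=tool(v[2],0,-1)
p,op=place(v,30,46,5,5); print(p,op)
env.gripper_to(op)
hi=p.copy(); hi[2]=.19
env.goto(hi,o); s=env.read_state(); print(s["clock"],s["position"],s["opening"])
pp=[env.grab_frame(n) for n in("scene","top")]
for q,n in zip(pp,("s1","t1")): cv2.imwrite(f"pics/{n}.png",cv2.resize(q["image"][100:300,130:400] if n=="s1" else q["image"][130:330,150:420],None,fx=2.9,fy=2.9))
E
```

```text
[0.46327902 0.00829681 0.046     ] 0.38629534660444526
4.5583 [0.46343596 0.00782375 0.19002436] 0.3836763690731999
```

View pics/s1.png

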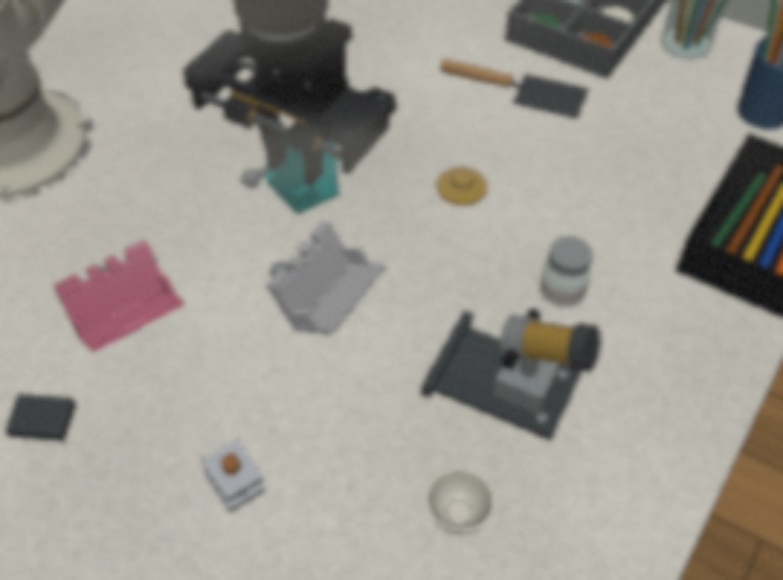

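The gripper at (300,130) hangs above and behind the grey rest with its jaws along x, as planned. Now I'll descend with a force guard.

```bash
python3 - <<'E'
from h import *
v=np.load("data.npz")["rest"]; o=tool(v[2],0,-1)
p,op=place(v,30,46,5,5)
a=p.copy();a[2]=.075
env.move_straight(a,o,rate=.12)
print(env.move_straight(p,o,rate=.04,force_limit=5)); s=env.read_state(); print(s["clock"],s["position"],s["force"])
q=env.grab_frame("scene"); cv2.imwrite("pics/s2.png",cv2.resize(q["image"][150:240,190:310],None,fx=6,fy=6,interpolation=cv2.INTER_CUBIC))
E
```

```text
False
6.6417 [0.46344187 0.00834548 0.04605994] [0.17439663 1.06723124 0.07020835]
```

View pics/s2.png

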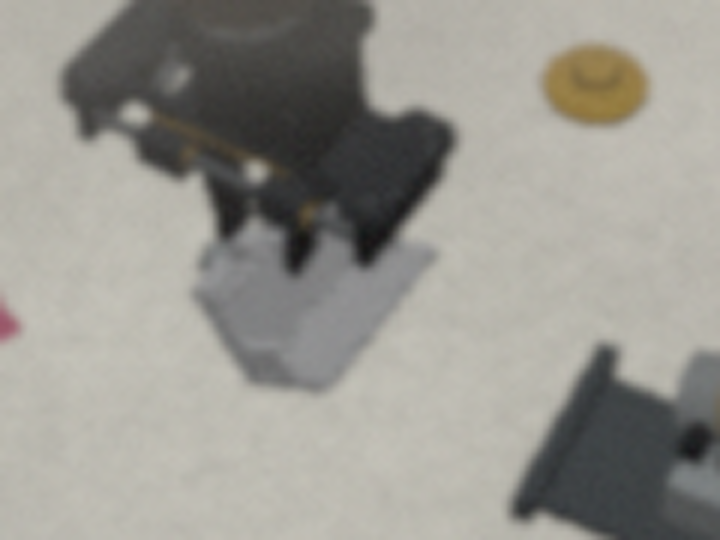

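The fingers straddle the upright, one behind at (230,210) and one in front at (300,250), with no contact. I'll tip it in small steps.

```bash
python3 - <<'E'
from h import *
v=np.load("data.npz")["rest"]; o=tool(v[2],0,-1)
for th,zt in ((27,46.5),(23,48),(20,49),(17,50)):
    p,op=place(v,th,zt,0,5)
    r=env.move_straight(p,o,rate=.03,force_limit=12); env.gripper_to(op,4)
    s=env.read_state(); print(th,r,round(s["clock"],2),s["position"].round(4) if hasattr(s["position"],'round') else s["position"],round(s["opening"]*87,1),round(op*87,1),np.round(s["force"],2))
q=env.grab_frame("scene"); cv2.imwrite("pics/s3.png",cv2.resize(q["image"][150:240,190:310],None,fx=6,fy=6,interpolation=cv2.INTER_CUBIC))
q=env.grab_frame("top"); cv2.imwrite("pics/t3.png",cv2.resize(q["image"][160:250,200:320],None,fx=6,fy=6,interpolation=cv2.INTER_CUBIC))
E
```

```text
27 False 7.45 [0.4685 0.0084 0.0465] 28.0 27.9 [-0.48  1.12  1.52]
23 False 7.99 [0.4721 0.0086 0.048 ] 26.6 26.4 [-1.12  0.43  0.01]
20 False 8.47 [0.4748 0.0086 0.049 ] 25.6 25.3 [-0.5  -0.25 -0.93]
17 False 8.96 [0.4778 0.0087 0.05  ] 24.4 24.2 [0.62 0.22 0.39]
```

View pics/s3.png

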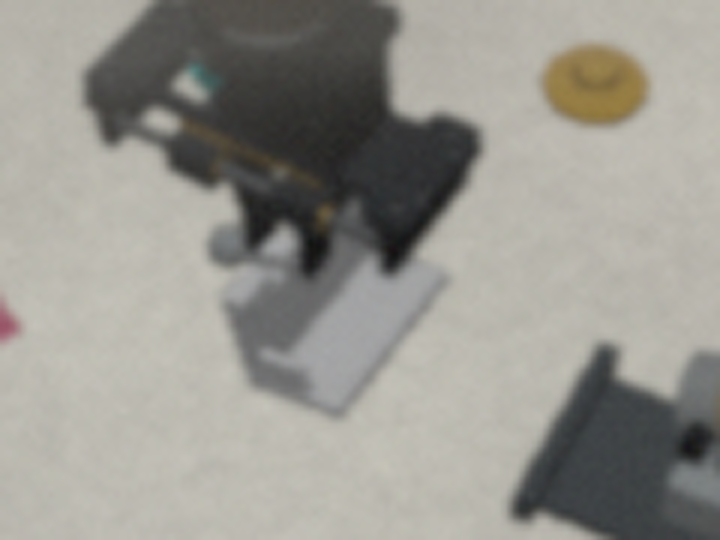

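View pics/t3.png

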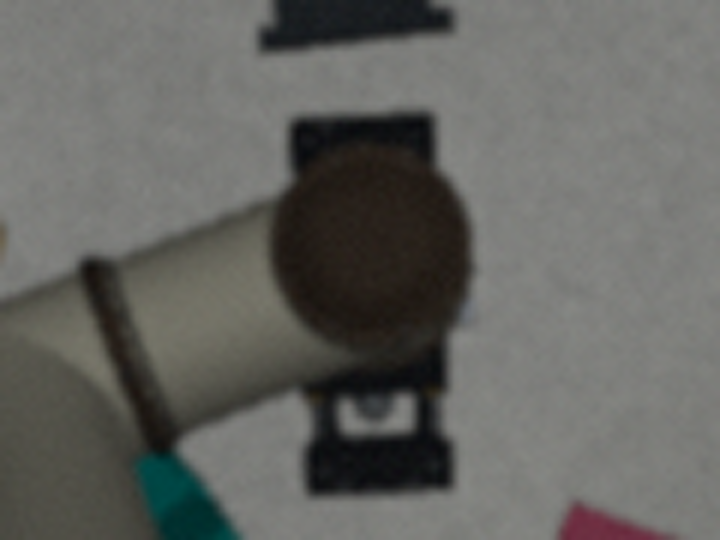

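It has tipped partway and is held between the fingers, with the ball off the bench at (225,243). Continuing.

```bash
python3 - <<'E'
from h import *
v=np.load("data.npz")["rest"]; o=tool(v[2],0,-1)
for th,zt in ((14,51),(11,52),(8,53),(5,54),(2.5,54),(0,54)):
    p,op=place(v,th,zt,0,4)
    r=env.move_straight(p,o,rate=.02,force_limit=12); env.gripper_to(op,4)
    s=env.read_state(); print(th,r,round(s["clock"],2),np.round(s["position"],4),round(s["opening"]*87,1),round(op*87,1),np.round(s["force"],2))
q=env.grab_frame("scene"); cv2.imwrite("pics/s4.png",cv2.resize(q["image"][150:240,190:310],None,fx=6,fy=6,interpolation=cv2.INTER_CUBIC))
E
```

```text
14 False 9.65 [0.4801 0.0087 0.051 ] 22.5 22.2 [ 0.56  0.87 -0.01]
11 False 10.19 [0.4831 0.0088 0.052 ] 21.1 21.1 [ 0.55 -0.44  0.14]
8 False 10.72 [0.4861 0.0089 0.053 ] 19.8 20.2 [ 1.57 -0.27  0.3 ]
5 False 11.25 [0.4892 0.009  0.054 ] 19.1 19.3 [ 0.01  0.07 -0.21]
2.5 False 11.75 [0.4917 0.009  0.0539] 18.4 18.6 [-0.05 -0.33 -0.04]
0 False 12.25 [0.4945 0.0091 0.054 ] 18.1 18.0 [ 0.61  0.22 -0.68]
```

View pics/s4.png

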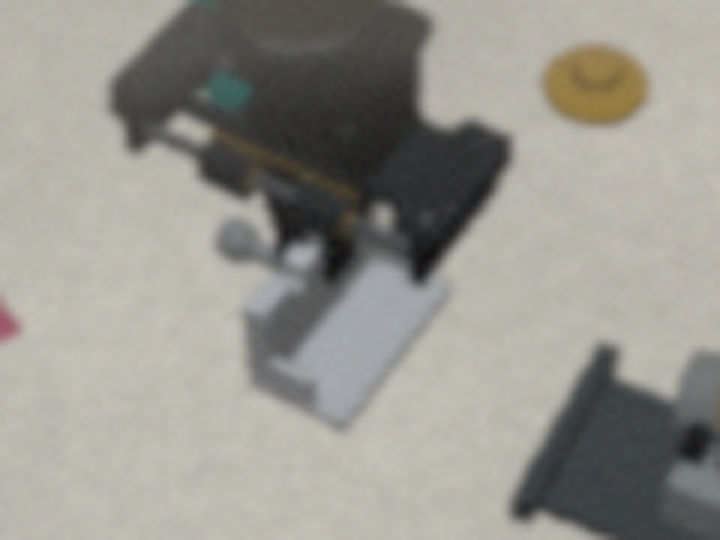

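It stands. Opening slightly lets it settle freely on its base. Then I'll regrip gently and slide it to about 12 mm short of the bar.

```bash
python3 - <<'E'
from h import *
v=np.load("data.npz")["rest"]; o=tool(v[2],0,-1)
env.gripper_to(.30); env.dwell(.5)
q=env.grab_frame("scene"); cv2.imwrite("pics/s5.png",cv2.resize(q["image"][150:240,190:310],None,fx=6,fy=6,interpolation=cv2.INTER_CUBIC))
env.gripper_to(0.0,8); s=env.read_state(); print(round(s["clock"],2),np.round(s["position"],4),s["opening"]*87,np.round(s["force"],2))
T=np.array([.641,.012,5.2])
print(pt(T,0,(-53,0,54)),pt(T,0,(-65,0,54)))
E
```

```text
13.74 [0.4932 0.0088 0.0538] 13.538341374311553 [-3.8   0.18  3.13]
[0.58821813 0.00719647 0.054     ] [0.57626751 0.00610888 0.054     ]
```

View pics/s5.png

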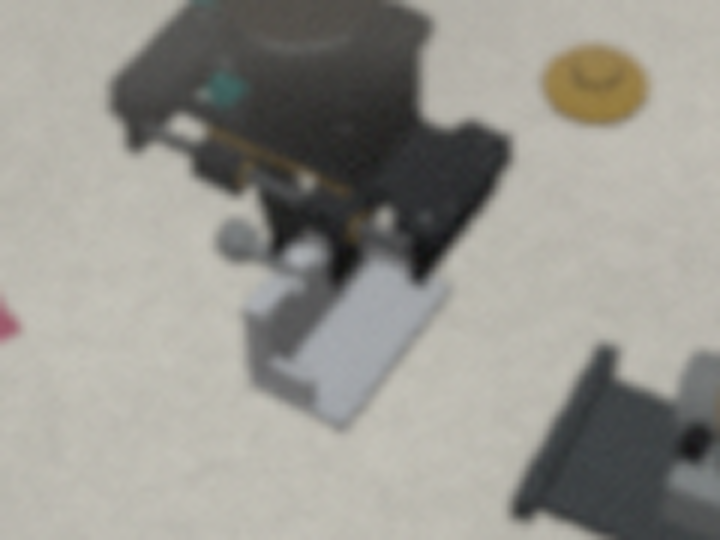

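```bash
python3 - <<'E'
from h import *
T=np.array([.641,.012,5.2]); o=tool(5.2,0,-1)
z=env.read_state()["position"][2]
p=pt(T,0,(-67,0,54)); p[2]=z
print(env.move_straight(p,o,rate=.05,force_limit=20)); s=env.read_state(); print(round(s["clock"],2),np.round(s["position"],4),s["opening"]*87,np.round(s["force"],2))
for n,c in(("scene",(165,260,215,345)),("top",(110,230,190,330))):
    q=env.grab_frame(n); overlay(q,[(TORM[:1],T,0),(RESTM[:4],pt(T,0,(-74,0,0)).tolist()[:2]+[5.2],0)],"g_"+n,c,6 if n=="scene" else 5)
E
```

```text
False
15.49 [0.573  0.0055 0.0538] 13.936418080841676 [-4.69  0.89  3.36]
```

View pics/g_scene.png

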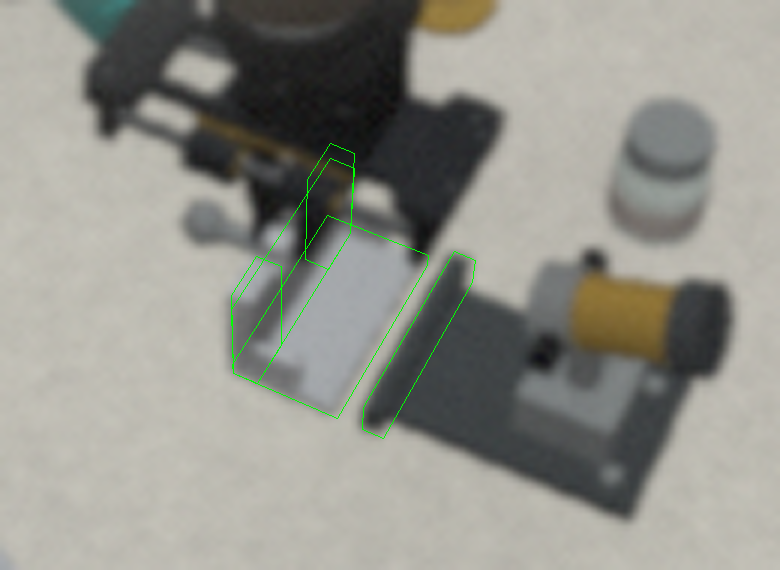

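View pics/g_top.png

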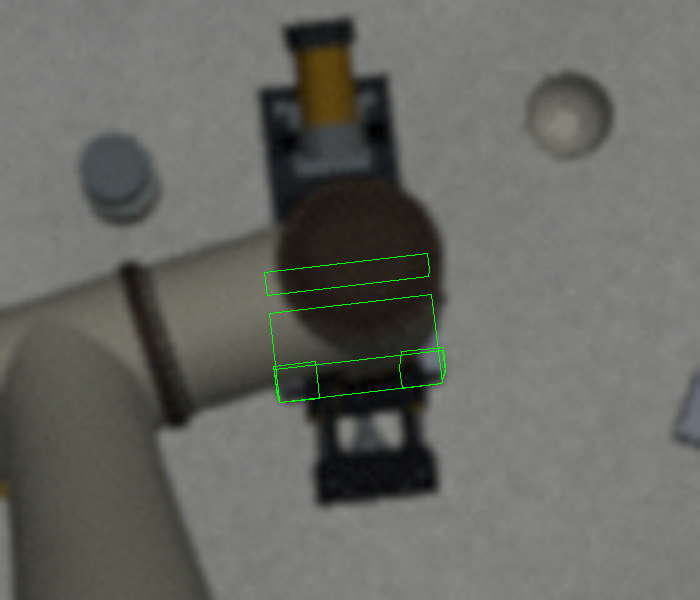

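The rest overlays its predicted outline, parallel to the bar at (337,415)–(428,257), with about a 14 mm gap. Now I'll push flush with a force stop.

```bash
python3 - <<'E'
from h import *
T=np.array([.641,.012,5.2]); o=tool(5.2,0,-1)
z=env.read_state()["position"][2]
p=pt(T,0,(-43,0,54)); p[2]=z
print(env.move_straight(p,o,rate=.02,force_limit=7)); s=env.read_state(); print(round(s["clock"],2),np.round(s["position"],4),s["opening"]*87,np.round(s["force"],2),np.round(s["wrist_torque"],2))
print("x in torch frame of heel", (np.array(s["position"])-pt(T,0,(0,0,0)))@restpose(T,0)[0].as_matrix()-[.007,0,0])
q=env.grab_frame("scene"); overlay(q,[],"p_scene",(165,260,215,345),6)
E
```

```text
True
16.42 [0.5876 0.0063 0.0537] 13.851489091486146 [-0.65  0.92  3.37] [0.14 0.24 0.03]
x in torch frame of heel [-0.06074377 -0.00085876  0.0536704 ]
```

View pics/p_scene.png

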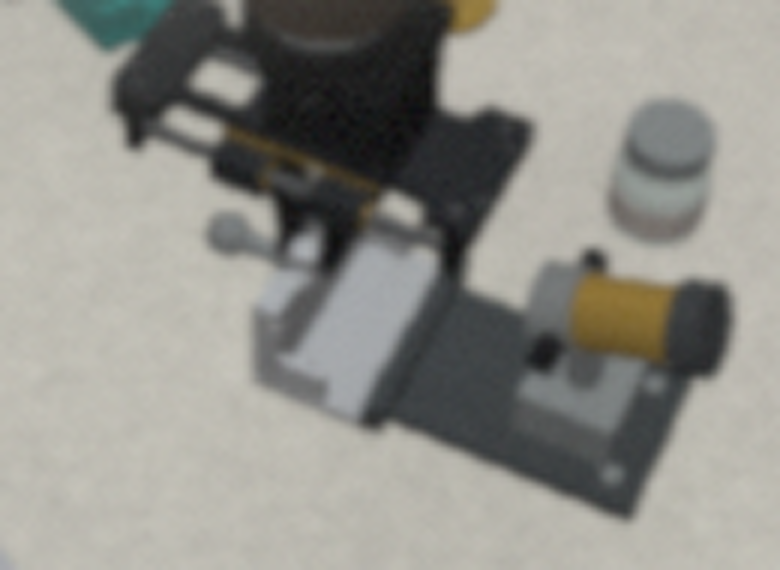

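It stopped on contact at x ≈ -0.061 in the torch frame, where I expected the bar. I'll push slightly harder to square it up, then release, retreat and measure.

```bash
python3 - <<'E'
from h import *
T=np.array([.641,.012,5.2]); o=tool(5.2,0,-1)
x=np.array(env.read_state()["position"])
d=restpose(T,0)[0].apply([1,0,0])
print(env.move_straight(x+d*.006,o,rate=.01,force_limit=12)); env.dwell(.4); s=env.read_state(); print(round(s["clock"],2),np.round(s["position"],4),np.round(s["force"],2),np.round(s["wrist_torque"],2))
print("heel", (np.array(s["position"])-pt(T,0,(0,0,0)))@restpose(T,0)[0].as_matrix()-[.007,0,0])
env.gripper_to(.30); env.dwell(.2)
y=np.array(env.read_state()["position"]); y[2]=.16
env.move_straight(y,o,rate=.1)
b=y.copy(); b[0]-=.10; b[2]=.22; b[1]-=.18
env.move_straight(b,o,rate=.25); print(env.read_state()["clock"])
V=[]
for n in("scene","top"):
    p=env.grab_frame(n); m=restmask(p,[.581,.007,5]); V.append((p,m))
    cv2.imwrite(f"pics/r_{n}_raw.png",p["image"]); 
P=[w[0] for w in V]
for w in V: print(fit([w],RESTM,[.581,.007,5]))
f=fit(V,RESTM,[.581,.007,5]); print("both",f)
np.savez("fin.npz",rest=f[0])
overlay(P[0],[(RESTM,f[0],0),(TORM,T,0)],"r_scene",(170,260,225,345),6)
overlay(P[1],[(RESTM,f[0],0),(TORM,T,0)],"r_top",(110,200,215,315),6)
E
```

```text
True
17.47 [0.5875 0.0062 0.0535] [0.35 0.89 3.19] [0.15 0.16 0.08]
heel [-0.06075913 -0.00091158  0.05352304]
20.4583
(array([0.57858294, 0.00586144, 5.66487717]), np.float64(0.08658730983734131))
(array([0.581, 0.007, 5.   ]), np.float64(1.0))
both (array([0.57858294, 0.00586144, 5.66487717]), np.float64(0.5432936549186707))
```

View pics/r_scene.png

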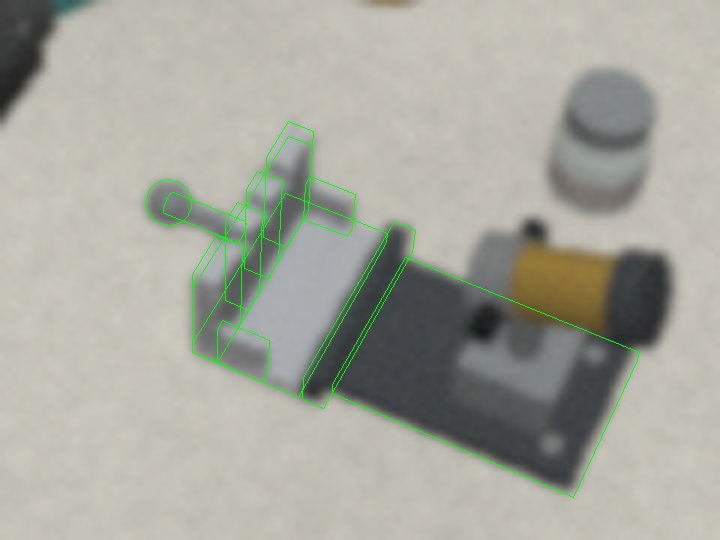

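View pics/r_top.png

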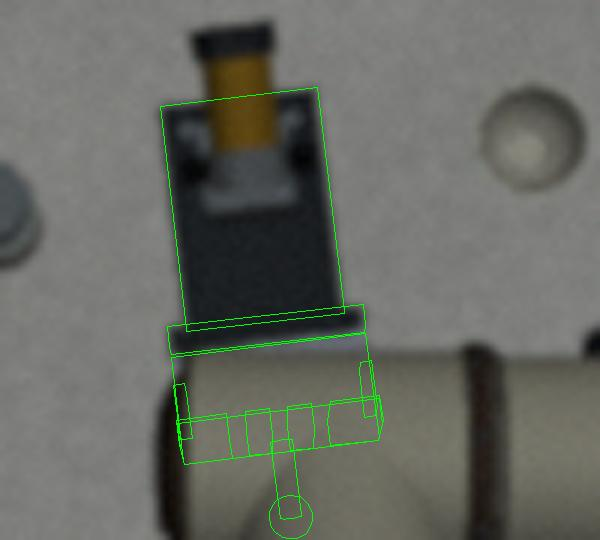

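The scene view shows it flush and in line. The arm blocks the top view, so I'll move it aside and look again.

```bash
python3 - <<'E'
from h import *
T=np.array([.641,.012,5.2])
s=env.read_state(); b=np.array(s["position"]); 
try: env.move_straight(b+[-.02,-.2,.0],None,rate=.3)
except env.Unreachable: print("unreach"); env.set_joints(np.array(s["joint_positions"])-[30,0,0,0,0,0])
print(env.read_state()["clock"])
V=[]
for n in("scene","top"):
    p=env.grab_frame(n); m=restmask(p,[.581,.007,5]); V.append((p,m))
P=[w[0] for w in V]
for w in V: print(fit([w],RESTM,[.581,.007,5]))
f=fit(V,RESTM,[.581,.007,5]); print("both",f)
for a in fit_torch([P[1]],(.642,.012,5.)): print(a)
np.savez("fin.npz",rest=f[0])
overlay(P[1],[],"r_top_n",(110,200,215,315),6)
overlay(P[1],[(RESTM,f[0],0)],"r_top",(110,200,215,315),6)
E
```

```text
21.475
(array([0.57871338, 0.006695  , 6.43823577]), np.float64(0.09102988243103027))
(array([5.81368247e-01, 5.15257423e-03, 5.45940370e+00]), np.float64(0.055163681507110596))
both (array([5.80440482e-01, 5.56287142e-03, 6.35202474e+00]), np.float64(0.0810069739818573))
(array([0.64120595, 0.0128376 , 5.17102599]), np.float64(75.78113555908203))
(array([0.64120595, 0.0128376 , 5.17102599]), np.float64(75.78113555908203))
```

View pics/r_top_n.png

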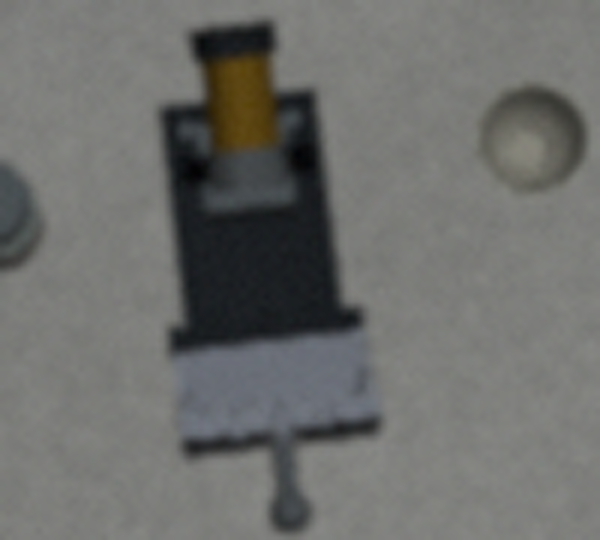

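View pics/r_top.png

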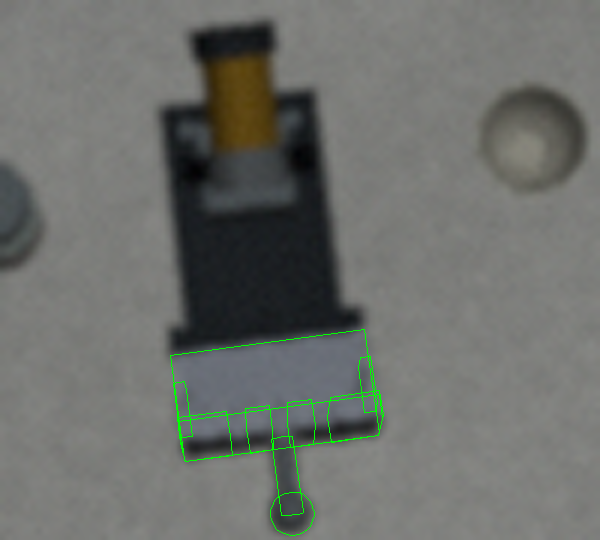

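The front edge meets the bar along its whole length, (175,352)–(365,330), and the rest is about 2 mm off in line and within 1° in angle. Now I'll press the left tooth with shut fingers.

```bash
python3 - <<'E'
from h import *
v=np.array([.5808,.0060,5.3]); o=tool(v[2],0,1,'y')
env.gripper_to(0.0,10)
h=pt(v,0,(7,42,140)); b=np.array(env.read_state()["position"]); 
env.goto(h+[-.06,0,.06],o); env.move_straight(h,o,rate=.15); env.move_straight(pt(v,0,(7,42,78)),o,rate=.1)
env.dwell(.2); f0=np.array(env.read_state()["force"])
r=env.move_straight(pt(v,0,(7,42,60)),o,rate=.012,force_limit=9)
F=[]
for i in range(5):
    env.dwell(.12); s=env.read_state(); F.append(s["force"][2]-f0[2])
print(r,round(s["clock"],2),np.round(s["position"],4),np.round(f0,1),np.round(F,1))
q=env.grab_frame("scene"); overlay(q,[],"l_scene",(150,250,215,345),6)
E
```

```text
True 27.62 [0.5838 0.0484 0.0684] [ 0.1 -0.1 -0.8] [6.2 6.6 6.7 6.4 6.1]
```

View pics/l_scene.png

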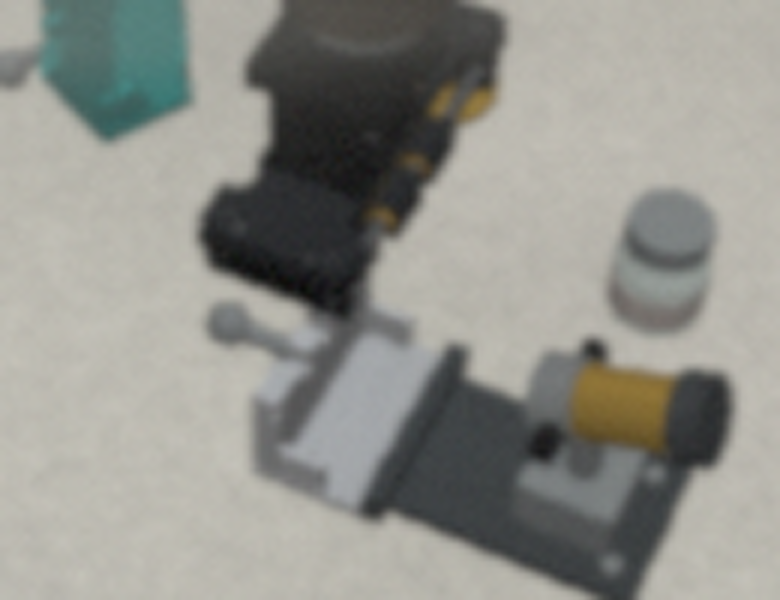

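The left tooth held about 6 N at tip height 0.068 for 0.6 s, and the rest hasn't shifted. Now the right tooth.

```bash
python3 - <<'E'
from h import *
v=np.array([.5808,.0060,5.3]); o=tool(v[2],0,1,'y')
env.move_straight(pt(v,0,(7,42,95)),o,rate=.05)
env.move_straight(pt(v,0,(7,-42,95)),o,rate=.1); env.move_straight(pt(v,0,(7,-42,78)),o,rate=.1)
env.dwell(.2); f0=np.array(env.read_state()["force"])
r=env.move_straight(pt(v,0,(7,-42,60)),o,rate=.012,force_limit=9)
F=[]
for i in range(5):
    env.dwell(.12); s=env.read_state(); F.append(s["force"][2]-f0[2])
print(r,round(s["clock"],2),np.round(s["position"],4),np.round(f0,1),np.round(F,1))
q=env.grab_frame("scene"); overlay(q,[],"rt_scene",(150,250,215,345),6)
env.move_straight(pt(v,0,(7,-42,140)),o,rate=.06)
a=pt(v,0,(7,-42,140))
env.move_straight(a+[-.1,-.15,.09],o,rate=.2)
env.move_straight(a+[-.12,-.3,.09],o,rate=.25); print(env.read_state()["clock"])
T=np.array([.6412,.0123,5.1]);V=[]
for n in("scene","top"):
    p=env.grab_frame(n); V.append((p,restmask(p,[.581,.007,5]))); overlay(p,[],"e_"+n,(150,250,215,345) if n=="scene" else (100,210,200,330),6 if n=="scene" else 5)
for w in V: print(fit([w],RESTM,[.581,.007,5]))
cv2.imwrite("pics/e_full.png",V[1][0]["image"])
E
```

```text
True 31.35 [ 0.5916 -0.0352  0.0685] [0.9 0.1 0.1] [4.1 5.2 5.5 6.  5.3]
34.675
(array([5.79185162e-01, 6.77479600e-03, 7.31721956e+00]), np.float64(0.11845803260803223))
(array([5.81246655e-01, 5.79151279e-03, 6.48587188e+00]), np.float64(0.09128361940383911))
```

View pics/rt_scene.png

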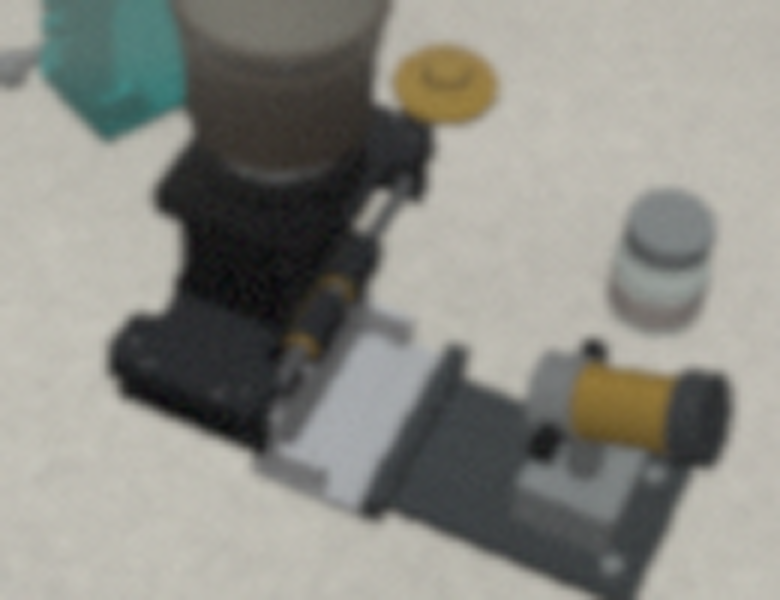

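View pics/e_scene.png

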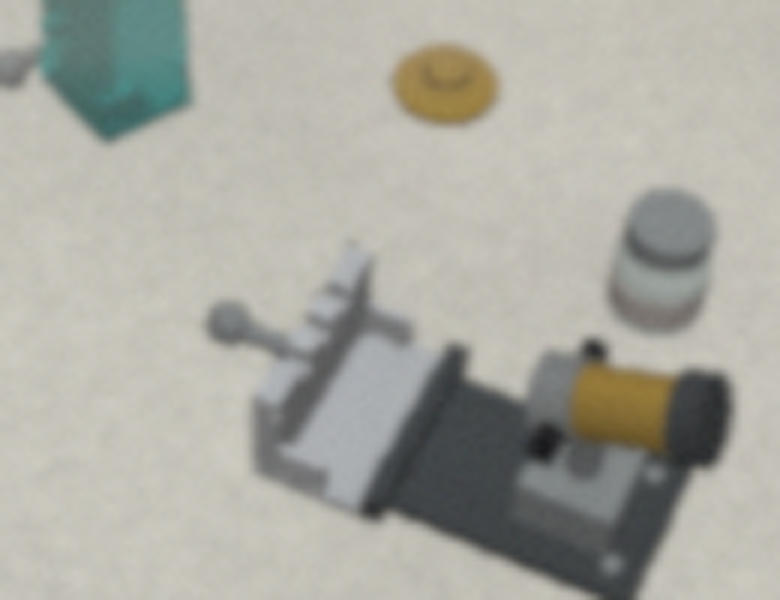

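View pics/e_full.png

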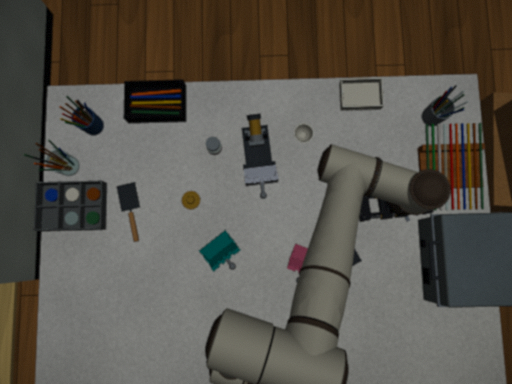

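The image looks unchanged, but the fitted yaw drifted by about 1°. I'll compare before and after images directly with a registration on the rest's region.

```bash
python3 - <<'E'
from h import *
a=cv2.imread("pics/r_scene_raw.png"); p=env.grab_frame("scene"); b=p["image"]
sl=(slice(186,244),slice(244,292))
A=cv2.cvtColor(a,cv2.COLOR_BGR2GRAY)[sl].astype(np.float32);B=cv2.cvtColor(b,cv2.COLOR_BGR2GRAY)[sl].astype(np.float32)
c,W=cv2.findTransformECC(A,B,np.eye(2,3,dtype=np.float32),cv2.MOTION_EUCLIDEAN,(3,100,1e-6)); print(c,W)
print("mean diff",np.abs(A-B).mean(),np.abs(A-B).max())
cur={}
o0=cv2.imread("pics/scene0.png"); d=np.abs(cv2.GaussianBlur(o0,(0,0),1.5).astype(int)-cv2.GaussianBlur(b,(0,0),1.5)).sum(2)
for n,(c_,r_) in dict(disc=(289,164),jar=(326,192),press=(210,263),bowl=(289,273),paddle=(308,130),tweezers=(148,326),marver=(144,244)).items(): print(n,d[r_-14:r_+14,c_-14:c_+14].max())
s=env.read_state(); print(s["clock"],np.round(s["position"],3),np.round(s["force"],1))
E
```

```text
0.9998647573515335 [[ 0.99999946  0.00103735 -0.04379335]
 [-0.00103735  0.99999946  0.02811059]]
mean diff 1.5046695 8.0
disc 53
jar 53
press 53
bowl 52
paddle 53
tweezers 53
marver 452
34.925 [ 0.472 -0.334  0.23 ] [0.2 0.4 0.3]
```

The rest has not moved between the two images (0.06° rotation, under 0.05 px). The marver patch differs, probably because the arm is in front of it, so I'll check.

```bash
python3 - <<'E'
from h import *
p=env.grab_frame("scene"); cv2.imwrite("pics/f_scene.png",p["image"])
E
```

```text
(no output)
```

View pics/f_scene.png

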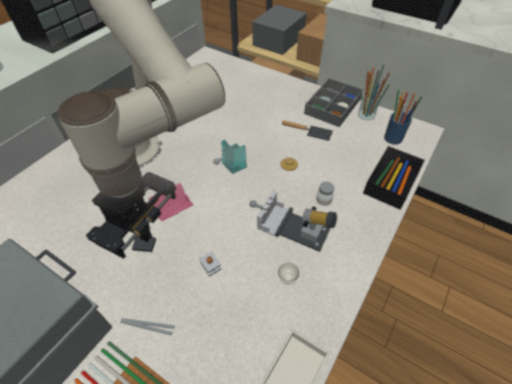

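The gripper, hovering at z 0.23 around pixel (130,225), only hides part of the marver at (146,244). Nothing is touched and the rest is standing at the bar, so I'm handing in.

```bash
python3 - <<'E'
from workcell import env
env.close_job(); print(env.read_state()["clock"])
E
```

```text
the job is handed in; nothing more can be done
the job is handed in; nothing more can be done
```

The rod rest is standing on its base, flush against the stop bar, and both end teeth were pressed without it rocking. I handed the job in at about 35 s of the 64 s allowed; no verdict is reported.

**What I did**
- **Tipping:** I picked the bare aluminium rest, not the teal or pink look-alikes. I straddled its upright with the fingers and tipped it in small steps. The front finger caught it past the balance point.
- **Sliding:** I let it settle freely on its base, then gripped it lightly and slid it along the bench until it stopped against the bar. A second push (12 N stop) did not move it further.
- **Pressing:** I pressed the left and then the right end tooth. Each held about 5–6 N for 0.6 s at a tip height of 68 mm. Then I retreated clear.

**Last checks**
- **Position:** In the torch frame the rest's origin is at about x -60 to -61 mm and 1–2 mm off in line.
- **Movement:** Matching images from before and after the presses shows the rest did not move (0.06°, under 0.05 pixel).
- **Bystanders:** Six of the seven look unchanged in the image. The marver was partly hidden by the hovering gripper, so its image comparison failed. I saw nothing touch it.
- **Disagreement:** The silhouette fits of the rest's angle scattered between 5.5° and 7.3°, against about 5.2° for the bar. I put this down to noisy masks, because the edge looks parallel in the pictures and image matching showed no rotation.

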